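# Switch off the glue warmer and put the brush away

### The job

Shut down the glue corner: first turn the dial of the glue-pot warmer anticlockwise (seen from above) all the way to its end stop, which is off. Then lay the glue brush flat, lengthwise, in the wide empty compartment of the wooden tool tray, either way round; set it down, do not drop it. Leave everything else where it is.

Things in the scene. Friction and masses are not known exactly. Their poses are not given: they have to be found in the camera images.
- warmer: grey glue-pot warmer fixed to the table, a low box 260 mm (x) by 170 mm (y) with its top 60 mm above the table; origin under its centre; the dial is on the top near its -x end, the pot stands on a hot-plate near its +x end, 137 mm from the dial
- dial (a joint): angle of the warmer's dial in rad: 0 is the anticlockwise end stop (off, the white line on the grip points to the long white mark at the warmer's -x edge); grows clockwise seen from above up to 4.2; starts between 0.8 and 2.4; turns stiffly (about 0.1 N m) and stays where it is left
- dial_grip (a point): point on the dial's upright axis at the height to grip, 97 mm above the table; turns with the dial, its x axis runs along the grip bar, z up. The dial is a black disc 68 mm wide whose upper face lies 74 mm above the table, with a straight grip bar on it 65 mm long (x), 14 mm wide (y), its top 104 mm above the table
- brush: flat glue brush 200 mm long lying on the table; origin under its middle, x from the round wooden handle (20 mm thick, x -100 to -5 mm) to the bristles (39 mm wide, up to x +100 mm); steel ferrule 42 mm wide, 20 mm thick at x -5 to +35 mm; about 80 g
- brush_mid (a point): middle of the brush, 10 mm above its underside; axes as brush
- tray: wooden tool tray fixed to the table, 250 mm (x) by 190 mm (y), walls 22 mm high and 6 mm thick, floor 4 mm; origin under its centre; three compartments, each 238 mm long along x: a wide one (86 mm) on its -y side, then two narrow ones (40 mm) holding the awl and the ruler
- wide_bay (a point): centre of the floor of the tray's wide compartment, which is 238 mm long (x) and 86 mm wide (y); 4 mm above the table; its walls rise 18 mm above this point; axes as tray
- glue_pot: aluminium glue pot with two side handles, 86 mm wide without them, 75 mm high, standing on the hot-plate of the warmer; origin under its centre; to be left alone
- awl: wooden-handled awl, 170 mm long, lying in the narrow compartment next to the wide one; origin under its middle; to be left alone
- ruler: wooden ruler 200 x 28 x 5 mm in the outer narrow compartment; origin under its centre; to be left alone
- thread_cone: cone of thread on a green foot, 100 mm wide, 155 mm high, on the far side of the table; origin under its centre; to be left alone
- sequin_tin: flat round tin of sequins, 120 mm wide, 20 mm high, on the far side; origin under its centre; to be left alone
- scissors: steel scissors, 180 mm long, 10 mm high, on the far side; origin at the pivot, x towards the blade tips; to be left alone
- bobbin: turned wooden bobbin, 56 mm wide, 55 mm high, near the robot; origin under its centre; to be left alone
- jar: small white jar, 60 mm wide, 70 mm high, near the robot; origin under its centre; to be left alone
Mind the look-alikes: they are no part of the job. Leave any blue or red look-alike of the brush alone.

How it is judged:
On the way, in this order (a step that is already met when the one before it is completed fails the run):
1. the dial is turned anticlockwise to its end stop (off) (value of joint dial below 0.1 rad), for 0.2 s.
2. the brush lies flat in the wide compartment (x of brush_mid in the frame of wide_bay between -0.025 and 0.025 m and y of brush_mid in the frame of wide_bay between -0.03 and 0.03 m and z of brush_mid in the frame of wide_bay between 0.003 and 0.016 m and angle between brush's own x axis and vertical between 1.45 and 1.69 rad and angle between the x axis of brush and the x axis of tray, either way round below 0.3 rad), for 0.2 s.
At the end, for the whole second after the job is handed in: The dial is within 0.1 rad of its anticlockwise end stop, and the brush rests flat (within 0.12 rad) on the floor of the wide compartment, lengthwise (within 0.3 rad, either way round), its middle within 25 mm lengthwise and 30 mm sideways of the compartment's centre, released and at rest (all of step 2 and value of joint dial below 0.1 rad and linear speed of brush below 0.02 m/s); the robot touches nothing.
It fails at once if the brush is dropped (falls freely by more than about 4 cm) (linear speed of brush above 0.9 m/s and contact force between brush and the fingers below 0.1 N).
It fails at once if another loose thing (glue pot, awl, ruler, thread cone, tin, scissors, bobbin, jar) is moved by more than 4 cm (distance of any of glue_pot, awl, ruler, thread_cone, sequin_tin, scissors, bobbin, jar from where it was at the start of the episode above 0.04 m).
It also fails if it takes over 67 s, if anything falls off the work surface, if the arm or the gripper's body presses on something with over 40 N, if the wrist force passes 120 N, or if a joint passes its speed limit or range.

### The arm

A 6-joint arm with a two-finger parallel gripper is mounted at the origin on the work surface. World frame = base frame: x ahead of the robot, y to its left, z up, the work surface at z = 0. Lengths are in m, angles in rad, forces in N, time in s.
With the tool pointing down it reaches from about 0.325 to 0.775 m from the base axis. Payload 9.3 kg.
Tool frame: the origin (TCP) lies midway between the tips of the shut fingers; the grasp point (between the pads) lies 19 mm behind it; x points along the fingers, y is the direction in which the jaws open and shut, and the axes are right-handed (so a half turn about x gives the same grasp; the last joint's range is limited). The gripper opens to 85 mm and grips with 20 to 120 N. Pads are 22 mm wide; open, the fingers measure 114 mm over their backs; the gripper's body (76 mm by 85 mm) begins 54 mm behind the grasp point. The pads swing forward as they close: fully open they stand 13 mm farther back than shut.
Start: joints at [1.052, 0.259, 0.021, 1.334, 0, 1.418], TCP at [0.197, 0.514, 0.204] pointing down, gripper open.
Joint ranges: [-3.04, 3.04], [-0.91, 1.82], [-1.04, 1.36], [-1.92, 1.95], [-1.52, 1.45], [-3.14, 3.14]. Speed limits (rad/s): [2.22, 2.22, 2.79, 3.14, 3.14, 3.14].

### API

Orientations are given as a rotation vector (axis times angle).
In Python, from workcell import readout, vision, workorder gives the robot as it stands. The module is installed in compiled form; this text tells all that it offers.
- The arm moves only by the tool servo_tool, never from a script. Its argument "deltas" is a list of rows, each a list of 3 entries, a list of its own where there are three numbers: the shift along the tool's x, y, z in units of 40 mm (1.0 is 40 mm), then the turn about the tool's x in units of 5 degrees (1.0 is 5 degrees), then the finger opening in mm, from 0 to 85.4. In form: [[[x, y, z], turn, grip], ...]. A call has 1 to 12 rows; each row shifts and turns the commanded pose from where the row before left it, along the tool's axes as they then stand; what a row does not reach is not made up. A row lasts 1/10 s, in which the tool goes at most 50 mm and 8.59 degrees, less where a joint would pass 70% of its speed; a pose out of reach is approached as far as the arm can. A call is refused whole if a number of a shift passes 1 or a number of a turn 1, either way. A call with a gripper value outside its range is refused whole. The fingers move at their own pace and stop on an object; "squeeze" is the grip in N (left out, the last holds). Time passes only in rows, so rows that do not move let the fingers close. It gives the time, the measured TCP pose, the force and the opening at its end, in the units of the state.
- readout.state(): the state, without advancing time (a new reading comes with each control period).
- vision.get_image(name): name is "scene" or "top" or "wrist"; returns (picture, depth): 384x512x3 uint8, red, green, blue; 384x512 float32, m along the optical axis (not along the pixel's ray), 0 where there is no reading.
- vision.calibration(name): a dict with "fx", "fy", "cx", "cy" (pixels), "rvec" (rotation vector, rad) and "tvec" (3), from world to camera coordinates, as OpenCV has them; the wrist camera has in their place "mount" (4x4, takes a point from camera to tool coordinates, whose origin is the TCP and whose axes are the tool frame's). Camera axes: x right, y down, z forward; pixel columns grow to the right and rows downward; lengths in m; the calibration is good to about 2 mm. A picture is of the moment at which its call begins: read the wrist's pose just before it. calibration takes no time and is no camera call.
- workorder.close_job(): hands the job in, once; it reports no verdict.
The state is a dict: "time": time; "q": joint angles; "joint_vel": joint speeds; "joint_efforts": joint torques, N m; "tcp_pos": TCP position; "eef_rot": TCP orientation; "contact_force": force on the tool from outside, world axes, zero at the start; "wrist_torque": the same for the moment, N m; "opening": finger opening in m.
Only numpy, scipy, OpenCV 4.12 (cv2) and the standard library are available. Lean on these libraries where they do the work, as an engineer would, in place of code of your own. Each camera call takes 0.05 s, during which the arm holds its last target. There are 200 camera calls.

## Working session

There is one attempt and no reset: what is moved stays moved. The work goes in short steps, Python scripts to look and compute and a tool call to move; the robot and the scene stay as the last step left them, time stands still between calls to the robot, and variables do not carry over. Pictures are saved under pics/ and viewed, about 8 in all and at most 12, crops included, and the job is handed in when it is done.

Besides the shell and the picture viewer there is one more tool, called after "Emit:" as name(argument=value, ...), one argument or row to a line, values as JSON. servo_tool: Moves the arm, as the interface text tells. Its arguments: {"type":"object","properties":{"deltas":{"type":"array"},"squeeze":{"type":"number"}},"required":["deltas"]}

```bash
mkdir -p pics; cat > h.py <<'E'
import numpy as np, cv2
from scipy.spatial.transform import Rotation as R
from workcell import readout, vision, workorder
def world(name,uv,depth,st=None):
    c=vision.calibration(name); out=[]
    for u,v in uv:
        p=depth[int(v)-1:int(v)+2,int(u)-1:int(u)+2]; z=np.median(p[p>0]) if (p>0).any() else np.nan
        pc=np.array([(u-c['cx'])/c['fx']*z,(v-c['cy'])/c['fy']*z,z])
        if 'mount' in c:
            m=np.array(c['mount']); t=m[:3,:3]@pc+m[:3,3]
            w=R.from_rotvec(st['eef_rot']).apply(t)+st['tcp_pos']
        else:
            w=R.from_rotvec(np.ravel(c['rvec'])).inv().apply(pc-np.ravel(c['tvec']))
        out.append(w)
    return np.array(out)
def save(n,img,box=None,s=1):
    if box: img=img[box[1]:box[3],box[0]:box[2]]
    cv2.imwrite('pics/'+n,cv2.resize(img[:,:,::-1],None,fx=s,fy=s,interpolation=cv2.INTER_CUBIC))
E
python3 - <<'E'
from h import *
s=readout.state(); print({k:np.round(v,3) for k,v in s.items()}); print(R.from_rotvec(s['eef_rot']).as_matrix().round(3))
for n in ('top','scene'):
    i,d=vision.get_image(n); np.savez(n,i=i,d=d); save(n+'1.png',i,s=1.5)
E
```

```text
{'time': np.float64(0.0), 'q': array([1.052, 0.259, 0.021, 1.334, 0.   , 1.418]), 'joint_vel': array([ 0.001,  0.001,  0.001,  0.001, -0.001, -0.002]), 'joint_efforts': array([-2.0000e-03, -5.5564e+01,  3.4453e+01,  1.4000e-02, -0.0000e+00,
        0.0000e+00]), 'tcp_pos': array([0.197, 0.513, 0.204]), 'eef_rot': array([ 0.286,  1.552, -0.288]), 'contact_force': array([-0.088, -0.622,  0.282]), 'wrist_torque': array([ 0.005,  0.05 , -0.048]), 'opening': np.float64(0.085)}
[[-0.001  0.358  0.934]
 [-0.001  0.934 -0.358]
 [-1.    -0.001 -0.   ]]
```

View pics/top1.png

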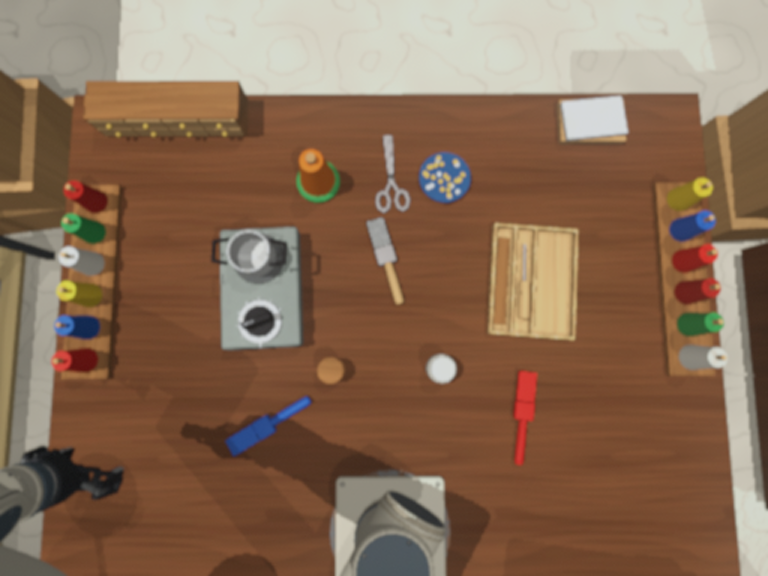

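View pics/scene1.png

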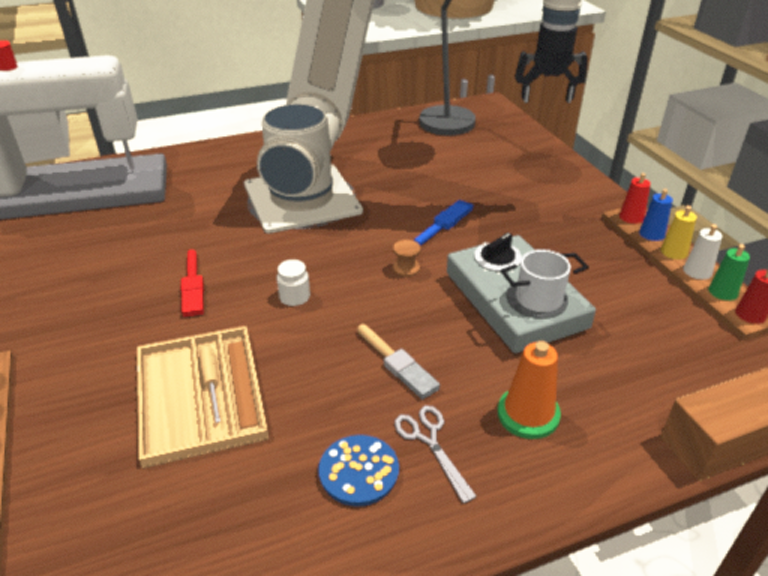

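The blurry views show three brush-like things in the top picture (display px): plain wood and steel at (385,262), blue at (268,427) and red at (525,415). The plain one fits the description. The dial is at (260,322) and the tray at (534,281). I'll check these in one enlarged crop.

```bash
python3 - <<'E'
from h import *
z=np.load('top.npz'); i,d=z['i'],z['d']
def c(x0,y0,x1,y1,s): return cv2.resize(i[y0:y1,x0:x1],None,fx=s,fy=s,interpolation=cv2.INTER_CUBIC)
a=c(145,190,205,240,6.0) #360x300
b=c(235,140,275,205,6.0) #240x390
t=c(320,142,392,232,4.0) #288x360
can=np.zeros((700-100,800,3),np.uint8)
can[:300,:360]=a; can[:390,360:600]=b; can[300:300+270,0:216]=cv2.resize(t,(216,270))
cv2.imwrite('pics/crop1.png',can[:,:,::-1])
# masks via height
vv,uu=np.mgrid[0:384,0:512]; cal=vision.calibration('top')
P=np.stack([(uu-cal['cx'])/cal['fx']*d,(vv-cal['cy'])/cal['fy']*d,d],-1)
W=R.from_rotvec(np.ravel(cal['rvec'])).inv().apply((P-np.ravel(cal['tvec'])).reshape(-1,3)).reshape(384,512,3)
np.save('W.npy',W)
print(cal['fx'],R.from_rotvec(np.ravel(cal['rvec'])).inv().apply(-np.ravel(cal['tvec'])))
def rect(m,name):
    n,l,st,_=cv2.connectedComponentsWithStats(m.astype(np.uint8)); k=1+np.argmax(st[1:,4]); m=l==k
    p=W[m]; r=cv2.minAreaRect((p[:,:2]*1000).astype(np.float32)); print(name,m.sum(),np.round(r,1) if 0 else r,'z',np.median(p[:,2]).round(4)); return m
def win(x0,y0,x1,y1): return (uu>=x0)&(uu<x1)&(vv>=y0)&(vv<y1)
Z=W[...,2]
rect(win(235,140,275,205)&(Z>0.006),'brush')
rect(win(320,142,392,232)&(Z>0.012),'traywalls')
rect(win(140,145,205,240)&(Z>0.045)&(Z<.066),'warmer')
rect(win(145,190,205,240)&(Z>0.067)&(Z<.08),'disc')
rect(win(145,190,205,240)&(Z>0.088),'bar')
rect(win(140,145,205,190)&(Z>0.1),'pot')
E
```

```text
346.42999893860656 [0.38025278 0.02387944 1.17573376]
brush 526 ((533.5322265625, 2.098041534423828), (302.61328125, 65.58320617675781), 4.14046573638916) z 0.0183
traywalls 1206 ((531.2470703125, -201.89666748046875), (272.93060302734375, 469.6866455078125), 3.61328387260437) z 0.0222
warmer 2740 ((522.4559326171875, 279.32916259765625), (261.560302734375, 171.0870819091797), 2.5266008377075195) z 0.0604
disc 321 ((452.66729736328125, 273.7864990234375), (81.03368377685547, 83.28095245361328), 19.64585304260254) z 0.0732
bar 107 ((448.1986389160156, 275.6228332519531), (14.066520690917969, 65.3095474243164), 21.353801727294922) z 0.1034
pot 480 ((525.8480224609375, 175.814208984375), (406.7710266113281, 108.00847625732422), 61.09105682373047) z 0.1313
```

View pics/crop1.png

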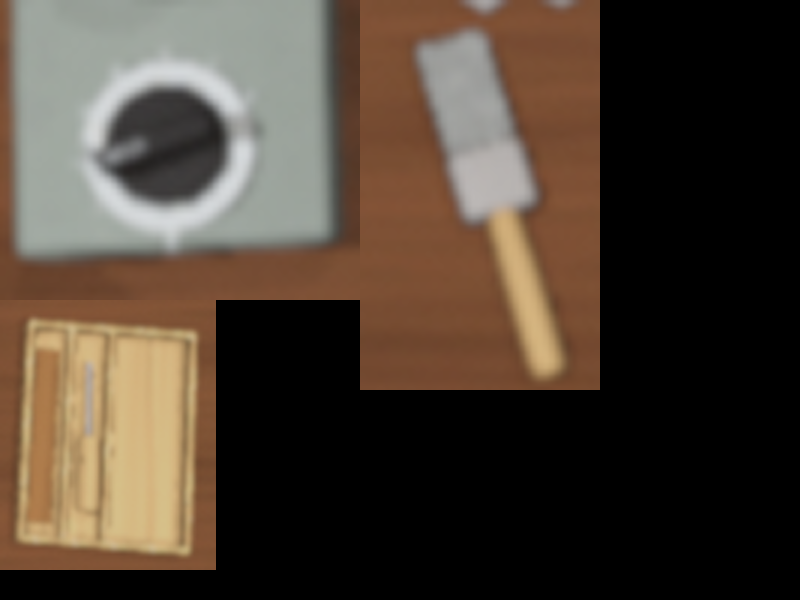

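The crop confirms the choice: a wooden handle with its end at crop (545,370), a steel ferrule, and grey bristles ending at crop (452,40). The dial's white line points left and slightly down at about (110,157), and the long mark is at (172,240). That makes the angle about 1.24 rad. Next I'll measure the brush and the tray.

```bash
python3 - <<'E'
from h import *
cal=vision.calibration('top'); Ri=R.from_rotvec(np.ravel(cal['rvec'])).inv(); C=Ri.apply(-np.ravel(cal['tvec']))
def pl(u,v,z):
    r=Ri.apply([(u-cal['cx'])/cal['fx'],(v-cal['cy'])/cal['fy'],1]); return (C+r*(z-C[2])/r[2])[:2]*1000
o=-.5+.5/6
b=lambda x,y:(235+(x-360)/6+o,140+y/6+o)
h=pl(*b(547,379),.010); e=pl(*b(451,35),.016); 
print('brush ends',h,e,np.hypot(*(e-h)),'mid',(h+e)/2,'yaw',np.degrees(np.arctan2(*(e-h)[::-1])))
f1=pl(*b(455,152),.02);print('ferr',[pl(*b(x,y),.018).round(0) for x,y in((447,157),(519,135),(466,222),(538,202))])
t=lambda x,y:(320+x/3-.33,142+(y-300)/3-.33)
q=np.array([pl(*t(x,y),.022) for x,y in((28,319),(199,332),(189,554),(17,542))]); print('tray',q.round(0),q.mean(0))
r=cv2.minAreaRect(q.astype(np.float32));print(r)
# automatic: colour mask tray
z=np.load('top.npz');i=z['i'].astype(int);W=np.load('W.npy')
m=(i[...,0]>150)&(i[...,1]>120)&(i[...,2]<i[...,0]-30); m[:, :318]=0; m[:,395:]=0; m[:140]=0;m[235:]=0
p=W[m]; print(m.sum(),cv2.minAreaRect((p[:,:2]*1000).astype(np.float32)))
w=lambda m:cv2.minAreaRect(np.array([pl(u,v,.0) for v,u in np.argwhere(m)],np.float32))
d=cv2.morphologyEx((W[...,2]>0.008).astype(np.uint8),cv2.MORPH_OPEN,np.ones((3,3))); 
n,l,s,c=cv2.connectedComponentsWithStats(d)
for k in range(1,n):
    if s[k,4]>100 and 230<c[k][0]<400 and 130<c[k][1]<240:
        pp=W[l==k]; print(s[k],cv2.minAreaRect((pp[:,:2]*1000).astype(np.float32)),np.median(pp,0))
E
```

```text
brush ends [488.32379574 -25.12779599] [685.56094727  27.94284564] 204.25226301552968 mid [586.9423715    1.40752482] yaw 15.059910156573222
ferr [array([614.,  31.]), array([627., -10.]), array([577.,  20.]), array([588., -21.])]
tray [[ 674. -243.]
 [ 657. -437.]
 [ 407. -412.]
 [ 421. -222.]] [ 539.59937814 -328.20169632]
((539.16455078125, -329.06787109375), (194.66725158691406, 253.61184692382812), 85.25537872314453)
4105 ((535.7406616210938, -208.11253356933594), (281.1164855957031, 482.6600036621094), 3.61328387260437)
[245 146  24  57 518] ((533.5322265625, 2.098041534423828), (302.61328125, 65.58320617675781), 4.14046573638916) [0.60598754 0.00678616 0.01836397]
[377 153   8  37 131] ((593.6401977539062, -419.0159606933594), (124.1400146484375, 25.00758934020996), 1.9942805767059326) [ 0.59937968 -0.42289811  0.021078  ]
[345 188  11  37 254] ((458.9992980957031, -147.02207946777344), (122.61077880859375, 355.8086853027344), 5.725078105926514) [ 0.48089918 -0.30455118  0.02639486]
[380 191   4  36 116] ((466.140625, -413.55560302734375), (10.772296905517578, 118.67886352539062), 83.12776947021484) [ 0.46287539 -0.41279468  0.02064127]
```

Numbers I'll work with:
- **Dial:** (0.448, 0.2755), bar at 111.4°.
- **Brush:** middle (0.587, 0.001), yaw 15°.
- **Wide bay:** centre about (0.536, -0.3745), yaw about -4.8°.

First I move above the dial.

Emit:
servo_tool(
  deltas=[
    [[0,-0.4,1],0,85],
    [[0,-0.4,1],0,85],
    [[0,-0.4,1],0,60],
    [[0,-0.4,1],0,60],
    [[0,-0.4,1],0,60],
    [[0,-0.4,1],0,60],
    [[0,-0.4,1],0,60],
    [[0,-0.4,1],0,60],
    [[0,0,0],1,60],
    [[0,0,0],1,60],
    [[0,0,0],1,60],
    [[0,0,0],1,60],
  ],
)

```text
time: 1.3
tcp_pos: [0.4497, 0.2793, 0.2039]
eef_rot: [0.562, 1.497, -0.563]
contact_force: [-0.1, -0.3, 0.2]
opening: 0.0602
```

Emit:
servo_tool(
  deltas=[
    [[0,0,0],1,60],
    [[0,0,0],1,60],
    [[0,0,0],1,60],
    [[0,0,0],1,60],
    [[0,0,0],1,60],
    [[0,0,0],0.5,60],
    [[0,0,0],0,60],
    [[0,0,0],0,60],
  ],
)

```text
time: 2.1
tcp_pos: [0.4497, 0.2796, 0.204]
eef_rot: [0.927, 1.365, -0.927]
contact_force: [0.2, -0.6, -0.7]
opening: 0.06
```

```bash
cat > go.py <<'E'
import sys
from h import *
s=readout.state(); M=R.from_rotvec(s['eef_rot']).as_matrix()
t=np.array(list(map(float,sys.argv[1:4])));yaw=float(sys.argv[4]); y0=np.degrees(np.arctan2(M[1,1],M[0,1]))
print('t',s['time'].round(2),'tcp',s['tcp_pos'].round(4),'yaw',y0.round(2),'tilt',M[2].round(3),'q',s['q'].round(2),'op',s['opening'].round(4),'F',s['contact_force'].round(1))
print('units xyz',(M.T@(t-s['tcp_pos'])/.04).round(3),'turn',((y0-yaw)/5).round(2))
E
python3 go.py .448 .2755 .20 21.4
python3 - <<'E'
from h import *
s=readout.state(); i,d=vision.get_image('wrist'); save('wrist1.png',i,s=1.0); np.savez('wrist',i=i,d=d)
print(vision.calibration('wrist'))
E
```

```text
{'fx': 301.88054170183705, 'fy': 301.88054170183705, 'cx': 257.2608907590665, 'cy': 189.69584519081093, 'mount': array([[ 3.77021620e-04, -2.94740193e-01,  9.55577352e-01,
        -1.69284868e-01],
       [ 9.99999891e-01, -1.51089450e-04, -4.41150799e-04,
        -1.85885978e-03],
       [ 2.74402528e-04,  9.55577415e-01,  2.94740104e-01,
        -7.51569649e-02],
       [ 0.00000000e+00,  0.00000000e+00,  0.00000000e+00,
         1.00000000e+00]])}Traceback (most recent call last):
  File "go.py", line 5, in <module>
    print('t',s['time'].round(2),'tcp',s['tcp_pos'].round(4),'yaw',y0.round(2),'tilt',M[2].round(3),'q',s['q'].round(2),'op',s['opening'].round(4),'F',s['contact_force'].round(1))
              ^^^^^^^^^^^^^^^
AttributeError: 'float' object has no attribute 'round'
```

View pics/wrist1.png

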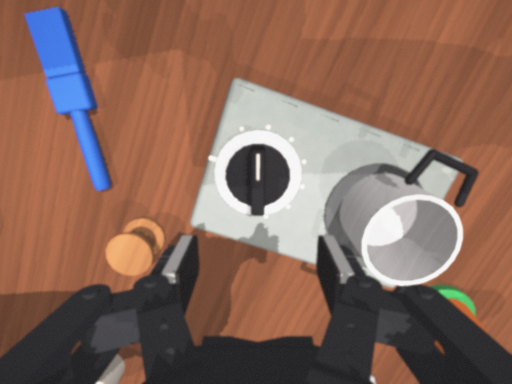

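The wrist view is sharp: the bar runs vertically from (258,147) to about (257,208), so it is lined up with the pads, and the white line is on the upper half. The bobbin is at (132,250) and the pot at (400,230).

```bash
sed -i "s/^s=readout.*/s={k:np.asarray(v) for k,v in readout.state().items()}; M=R.from_rotvec(s['eef_rot']).as_matrix()/" go.py
python3 - <<'E'
from h import *
s=readout.state(); z=np.load('wrist.npz'); d=z['d'];c=vision.calibration('wrist')
vv,uu=np.mgrid[0:384,0:512]; m=np.array(c['mount'])
P=np.stack([(uu-c['cx'])/c['fx']*d,(vv-c['cy'])/c['fy']*d,d],-1)
W=R.from_rotvec(s['eef_rot']).apply((P@m[:3,:3].T+m[:3,3]).reshape(-1,3)).reshape(P.shape)+s['tcp_pos']
ok=(d>0)&(uu>200)&(uu<310)&(vv>120)&(vv<225)
for n,a,b in(('bar',.098,.11),('disc',.068,.08)):
    k=ok&(W[...,2]>a)&(W[...,2]<b); p=W[k]; print(n,k.sum(),cv2.minAreaRect((p[:,:2]*1000).astype(np.float32)),np.median(p[:,2]))
E
python3 go.py .448 .2755 .080 21.4
```

```text
bar 968 ((449.3396911621094, 277.1434020996094), (13.331304550170898, 63.756568908691406), 21.246728897094727) 0.10347265115140486
disc 2386 ((449.20440673828125, 276.7988586425781), (67.0291748046875, 67.08352661132812), 9.938612937927246) 0.07368114264023247
t 2.15 tcp [0.4497 0.2796 0.2041] yaw 21.62 tilt [-1. -0. -0.] q [ 0.4   0.22 -0.03  1.32  0.    1.59] op 0.0599 F [-0.3  0.   0.1]
units xyz [ 3.103 -0.076  0.079] turn 0.04
```

Emit:
servo_tool(
  deltas=[
    [[0.8,-0.035,0.055],0,50],
    [[0.8,0,0],0,50],
    [[0.8,0,0],0,50],
    [[0.7,0,0],0,50],
    [[0,0,0],0,50],
    [[0,0,0],0,5],
    [[0,0,0],0,5],
    [[0,0,0],0,5],
    [[0,0,0],0,5],
    [[0,0,0],0,5],
    [[0,0,0],0,5],
    [[0,0,0],0,5],
  ],
  squeeze=60,
)

```text
time: 3.35
tcp_pos: [0.4493, 0.2771, 0.0804]
eef_rot: [0.928, 1.364, -0.928]
contact_force: [0.3, 0.3, 0.3]
opening: 0.0047
```

Emit:
servo_tool(
  deltas=[
    [[0,0,0],0,5],
    [[0,0,0],0,5],
  ],
)

```text
time: 3.55
tcp_pos: [0.4493, 0.277, 0.0803]
eef_rot: [0.928, 1.364, -0.928]
contact_force: [0.1, -0.1, -0.5]
opening: 0.0052
```

The opening reads 5 mm on a 14 mm bar, so something is off. I'll look before turning.

```bash
python3 - <<'E'
from h import *
i,d=vision.get_image('wrist'); j,_=vision.get_image('scene')
a=cv2.resize(i[100:384,100:420],None,fx=1.2,fy=1.2); b=cv2.resize(j[120:240,280:410],None,fx=3,fy=3,interpolation=cv2.INTER_CUBIC)
can=np.zeros((362,790,3),np.uint8); can[:a.shape[0],:a.shape[1]]=a[:362]; can[:360,390:780]=b
cv2.imwrite('pics/g1.png',can[:,:,::-1])
E
```

```text
(no output)
```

View pics/g1.png

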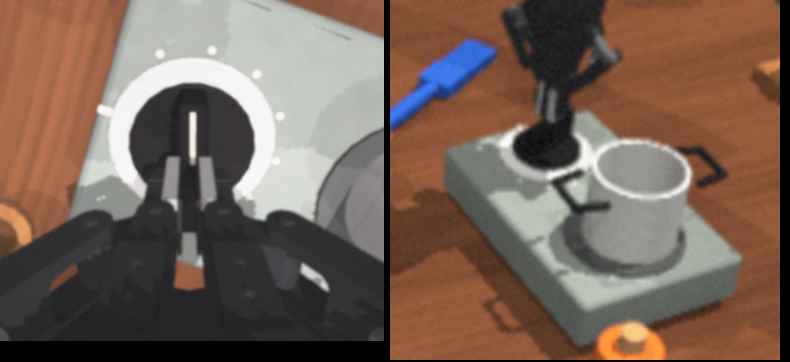

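The pads (at about (175,185) and (205,185)) straddle the bar with the white line between them, so the opening reading is just offset under load. I'll command 0 to get the full squeeze, then turn a little and watch.

Emit:
servo_tool(
  deltas=[
    [[0,0,0],0,0],
    [[0,0,0],0,0],
    [[0,0,0],0,0],
    [[0,0,0],-0.6,0],
    [[0,0,0],-0.6,0],
    [[0,0,0],-0.6,0],
    [[0,0,0],-0.6,0],
    [[0,0,0],-0.6,0],
    [[0,0,0],-0.6,0],
    [[0,0,0],-0.4,0],
  ],
  squeeze=80,
)

```text
time: 4.65
tcp_pos: [0.4493, 0.277, 0.0803]
eef_rot: [0.659, 1.468, -0.659]
contact_force: [-0.4, -0.4, 0.5]
opening: 0.0002
```

```bash
python3 go.py .4492 .277 .080 92.5; python3 - <<'E'
from h import *
print(readout.state()['wrist_torque'])
i,d=vision.get_image('wrist'); save('g2.png',i,(100,100,420,300),2)
E
```

```text
t 4.65 tcp [0.4493 0.277  0.0803] yaw 41.66 tilt [-1. -0.  0.] q [ 0.39  0.29 -0.26  1.02 -0.    1.24] op 0.0002 F [-0.4 -0.4  0.5]
units xyz [ 0.007 -0.002 -0.   ] turn -10.17
[ 0.05746849 -0.03754936 -0.02576933]
```

View pics/g2.png

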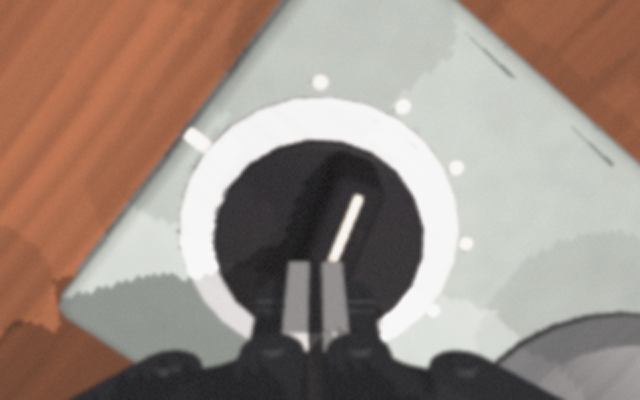

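The fingers shut to zero and the bar didn't follow: it now sits 20° off the tool. I'll check by depth where the real fingertips are relative to the bar.

```bash
python3 - <<'E'
from h import *
s=readout.state(); i,d=vision.get_image('wrist'); np.savez('w2',i=i,d=d)
pts=[(u,v) for v in (226,230,234,240,246,252,260) for u in (248,268)]+[(258,v) for v in (225,232,240,250,260)]+[(278,200),(272,215),(266,229),(262,190),(230,215)]
w=world('wrist',pts,d,s)
M=R.from_rotvec(s['eef_rot']).as_matrix()
for p,a in zip(pts,w): print(p,a.round(4),'tool',(M.T@(a-s['tcp_pos'])).round(4))
c=vision.calibration('wrist'); vv,uu=np.mgrid[0:384,0:512]; m=np.array(c['mount'])
P=np.stack([(uu-c['cx'])/c['fx']*d,(vv-c['cy'])/c['fy']*d,d],-1)
W=R.from_rotvec(s['eef_rot']).apply((P@m[:3,:3].T+m[:3,3]).reshape(-1,3)).reshape(P.shape)+s['tcp_pos']
k=(d>0)&(uu>200)&(uu<320)&(vv>160)&(vv<230)&(W[...,2]>.095)&(W[...,2]<.108); p=W[k];print(k.sum(),cv2.minAreaRect((p[:,:2]*1000).astype(np.float32)),np.percentile(p[:,2],[5,50,95]))
E
```

```text
(248, 226) [0.4429 0.2731 0.0823] tool [-0.0021 -0.0074 -0.0014]
(268, 226) [0.4448 0.2878 0.1041] tool [-0.0238  0.0038 -0.011 ]
(248, 230) [0.4416 0.275  0.0929] tool [-0.0127 -0.0071 -0.0036]
(268, 230) [0.4461 0.2863 0.1047] tool [-0.0244  0.0038 -0.009 ]
(248, 234) [0.4367 0.2816 0.1153] tool [-0.035  -0.0063 -0.0118]
(268, 234) [0.444  0.2881 0.1152] tool [-0.035   0.0034 -0.0118]
(248, 240) [0.4369 0.2816 0.1215] tool [-0.0412 -0.0061 -0.0117]
(268, 240) [0.4437 0.2881 0.1222] tool [-0.0419  0.0032 -0.012 ]
(248, 246) [0.437  0.2818 0.1275] tool [-0.0473 -0.0059 -0.0117]
(268, 246) [0.4438 0.2877 0.1273] tool [-0.047   0.003  -0.0116]
(248, 252) [0.4371 0.282  0.1333] tool [-0.053  -0.0058 -0.0119]
(268, 252) [0.4435 0.2877 0.1332] tool [-0.0529  0.0028 -0.0118]
(248, 260) [0.4373 0.2821 0.1397] tool [-0.0594 -0.0056 -0.0117]
(268, 260) [0.4432 0.2877 0.1401] tool [-0.0599  0.0026 -0.012 ]
(258, 225) [0.4407 0.2845 0.1034] tool [-0.0231 -0.0014 -0.0113]
(258, 232) [0.4402 0.285  0.1134] tool [-0.0331 -0.0014 -0.012 ]
(258, 240) [0.4405 0.2847 0.1212] tool [-0.0409 -0.0014 -0.0115]
(258, 250) [0.4405 0.2847 0.1309] tool [-0.0506 -0.0015 -0.0115]
(258, 260) [0.4401 0.2851 0.1405] tool [-0.0602 -0.0015 -0.0122]
(278, 200) [0.4388 0.3019 0.1044] tool [-0.0241  0.0087 -0.0255]
(272, 215) [0.4422 0.2937 0.1039] tool [-0.0236  0.0058 -0.0172]
(266, 229) [0.4451 0.2859 0.1043] tool [-0.024   0.0028 -0.0094]
(262, 190) [0.4341 0.2955 0.0819] tool [-0.0017  0.0009 -0.0239]
(230, 215) [0.4318 0.2682 0.0739] tool [ 0.0064 -0.0189 -0.0051]
1241 ((442.40997314453125, 293.4034423828125), (14.289209365844727, 28.638511657714844), 21.33882713317871) [0.09775054 0.10326738 0.10458291]
```

Depth shows the pads' front edge ending about 31 mm behind the reported TCP. The real tips are at z ≈ 0.112, just above the bar top at 0.104, so the fingers closed on air and nothing was touched. From here I use tip ≈ TCP − 31 mm along the tool. Next: open, turn back, go 33 mm lower, and grip again.

Emit:
servo_tool(
  deltas=[
    [[0,0,0],0.8,45],
    [[0,0,0],0.8,45],
    [[0,0,0],0.8,45],
    [[0,0,0],0.8,45],
    [[0,0,0],0.8,45],
    [[0,0,0],0,45],
    [[0.3,0,0],0,45],
    [[0.3,0,0],0,45],
    [[0.2,0,0],0,45],
    [[0,0,0],0,45],
  ],
)

```text
time: 5.75
tcp_pos: [0.4483, 0.2766, 0.0465]
eef_rot: [0.926, 1.366, -0.93]
contact_force: [0.3, 0.1, -0.2]
opening: 0.0449
```

Emit:
servo_tool(
  deltas=[
    [[0,0,0],0,0],
    [[0,0,0],0,0],
    [[0,0,0],0,0],
    [[0,0,0],0,0],
    [[0,0,0],0,0],
    [[0,0,0],0,0],
    [[0,0,0],0,0],
    [[0,0,0],0,0],
  ],
  squeeze=80,
)

```text
time: 6.55
tcp_pos: [0.4505, 0.2775, 0.0489]
eef_rot: [0.93, 1.362, -0.926]
contact_force: [5.1, 2.8, -1.1]
opening: 0.0127
```

It now holds at 12.7 mm. I turn anticlockwise.

Emit:
servo_tool(
  deltas=[
    [[0,0,0],-0.8,0],
    [[0,0,0],-0.8,0],
    [[0,0,0],-0.8,0],
    [[0,0,0],-0.8,0],
    [[0,0,0],-0.8,0],
    [[0,0,0],-0.8,0],
    [[0,0,0],-0.8,0],
    [[0,0,0],-0.8,0],
    [[0,0,0],-0.8,0],
    [[0,0,0],-0.8,0],
  ],
)

```text
time: 7.55
tcp_pos: [0.4502, 0.2772, 0.0489]
eef_rot: [0.388, 1.534, -0.387]
contact_force: [3.3, 0.1, 0.7]
opening: 0.0124
```

Emit:
servo_tool(
  deltas=[
    [[0,0,0],-0.8,0],
    [[0,0,0],-0.8,0],
    [[0,0,0],-0.8,0],
    [[0,0,0],-0.8,0],
    [[0,0,0],-0.8,0],
    [[0,0,0],-0.8,0],
    [[0,0,0],-0.8,0],
    [[0,0,0],-0.8,0],
    [[0,0,0],-0.3,0],
    [[0,0,0],0,0],
  ],
)

```text
time: 8.55
tcp_pos: [0.4502, 0.2768, 0.0489]
eef_rot: [-0.067, 1.568, 0.067]
contact_force: [3.9, -2.4, 4.2]
opening: 0.0123
```

```bash
python3 go.py .4492 .277 .047 92.5; python3 -c "
from h import *
print(readout.state()['wrist_torque'])"
```

```text
t 8.55 tcp [0.4502 0.2768 0.0489] yaw 94.9 tilt [-1.    -0.     0.002] q [ 0.39  0.32 -0.31  0.94 -0.    0.31] op 0.0123 F [ 3.9 -2.4  4.2]
units xyz [ 0.047  0.007 -0.025] turn 0.48
[-0.61070643 -0.97455167 -1.57933871]
```

Yaw is 94.9° with −1.6 N m at the wrist, so it's on the stop. I release, lift, and measure the bar.

Emit:
servo_tool(
  deltas=[
    [[0,0,0],0,45],
    [[0,0,0],0,45],
    [[0,0,0],0,45],
    [[0,0,0],0,45],
    [[-0.5,0,0],0,45],
    [[-1,0,0],0,60],
    [[-1,0,0],0,60],
    [[-1,0,0],0,60],
    [[-1,0,0],0,60],
    [[0,0,0],0,60],
    [[0,0,0],0,60],
  ],
)

```text
time: 9.65
tcp_pos: [0.4494, 0.2773, 0.2287]
eef_rot: [-0.069, 1.568, 0.07]
contact_force: [0.0, 1.0, -1.3]
opening: 0.0598
```

```bash
cat >> h.py <<'E'
def cloud(name='wrist'):
    s=readout.state(); i,d=vision.get_image(name); c=vision.calibration(name); vv,uu=np.mgrid[0:384,0:512]
    P=np.stack([(uu-c['cx'])/c['fx']*d,(vv-c['cy'])/c['fy']*d,d],-1)
    if 'mount' in c:
        m=np.array(c['mount']); W=R.from_rotvec(s['eef_rot']).apply((P@m[:3,:3].T+m[:3,3]).reshape(-1,3)).reshape(P.shape)+s['tcp_pos']
    else: W=R.from_rotvec(np.ravel(c['rvec'])).inv().apply((P-np.ravel(c['tvec'])).reshape(-1,3)).reshape(P.shape)
    W[d<=0]=np.nan
    return i,W
def rect(W,x0,x1,y0,y1,z0,z1):
    k=(W[...,0]>x0)&(W[...,0]<x1)&(W[...,1]>y0)&(W[...,1]<y1)&(W[...,2]>z0)&(W[...,2]<z1)
    k=cv2.morphologyEx(k.astype(np.uint8),cv2.MORPH_OPEN,np.ones((2,2)))>0
    p=W[k]; return k.sum(),cv2.minAreaRect((p[:,:2]*1000).astype(np.float32)),np.median(p[:,2])
E
python3 go.py .568 -.004 .05 105; python3 - <<'E'
from h import *
i,W=cloud(); save('d1.png',i)
print('bar',rect(W,.40,.50,.23,.32,.097,.108)); print('disc',rect(W,.40,.50,.23,.32,.068,.08))
E
```

```text
t 9.65 tcp [0.4494 0.2773 0.2287] yaw 95.05 tilt [-1.     0.001  0.001] q [0.39 0.21 0.02 1.38 0.   0.31] op 0.0598 F [ 0.   1.  -1.3]
units xyz [ 4.467 -7.268  2.328] turn -1.99
bar (np.int64(848), ((457.0998840332031, 278.9779968261719), (80.45612335205078, 11.786304473876953), 7.22620964050293), np.float64(nan))
disc (np.int64(2084), ((455.9071350097656, 278.8356628417969), (60.05154037475586, 61.688194274902344), 40.34714126586914), np.float64(nan))
```

View pics/d1.png

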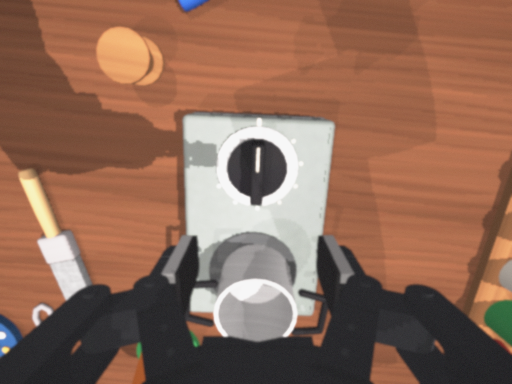

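The white line at (258,160) points to the long mark at (259,122), so the dial is off. I move over the brush handle.

Emit:
servo_tool(
  deltas=[
    [[0,-0.91,0.29],0,60],
    [[0,-0.91,0.29],0,60],
    [[0,-0.91,0.29],0,60],
    [[0,-0.91,0.29],0,60],
    [[0,-0.91,0.29],0,60],
    [[0,-0.91,0.29],0,60],
    [[0,-0.91,0.29],0,60],
    [[0,-0.91,0.29],0,60],
    [[0,0,0],-1,60],
    [[0,0,0],-1,60],
    [[0,0,0],0,60],
    [[0,0,0],0,60],
  ],
)

```text
time: 10.9
tcp_pos: [0.5669, -0.0047, 0.2271]
eef_rot: [-0.204, 1.563, 0.205]
contact_force: [-0.2, -0.2, -0.3]
opening: 0.0603
```

```bash
python3 go.py .568 -.004 .05 105; python3 - <<'E'
from h import *
i,W=cloud(); save('b1.png',i); np.savez('b1',i=i,W=W)
s=readout.state()
W=np.nan_to_num(W,nan=9)
print('all',rect(W,.45,.72,-.06,.06,.006,.03)); print('handle',rect(W,.45,.575,-.06,.06,.006,.03))
print('ferr',rect(W,.585,.64,-.06,.06,.016,.03))
k=(W[...,0]<.57)&(W[...,0]>.5)&(abs(W[...,1])<.05)&(W[...,2]>.016)&(W[...,2]<.025); p=W[k]; a=np.polyfit(p[:,0],p[:,1],1); print('handle top fit yaw',np.degrees(np.arctan(a[0])),'y at .568',np.polyval(a,.568),k.sum(),np.percentile(p[:,2],[50,95]))
E
```

```text
t 10.9 tcp [ 0.5669 -0.0047  0.2271] yaw 104.91 tilt [-1.     0.001 -0.002] q [-0.16  0.28  0.12  1.4   0.   -0.42] op 0.0603 F [-0.2 -0.2 -0.3]
units xyz [4.428 0.005 0.04 ] turn -0.02
all (np.int64(3513), ((4810.447265625, 4424.65283203125), (12406.03515625, 186.5521240234375), 46.65879440307617), np.float64(0.017526548258179536))
handle (np.int64(1087), ((4762.935546875, 4469.49072265625), (12406.03515625, 55.89524841308594), 46.65879440307617), np.float64(0.017723500566223932))
ferr (np.int64(1181), ((4803.6943359375, 4483.3408203125), (12330.201171875, 53.638580322265625), 46.856422424316406), np.float64(0.018796232630561793))
handle top fit yaw 16.424912767506047 y at .568 -0.0037514853714184504 676 [0.01844906 0.02002907]
```

View pics/b1.png

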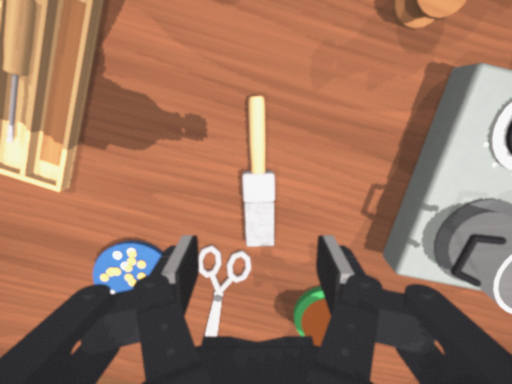

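The brush lies nearly along the tool z axis: handle end (257,97), ferrule start (258,173), bristle end (260,246).

```bash
sed -i 's/    p=W\[k\]; return k.sum/    k\&=np.isfinite(W[...,0])\&(W[...,2]>z0)\&(W[...,2]<z1)\&(W[...,0]<x1); p=W[k]; return k.sum/' h.py; python3 - <<'E'
from h import *
W=np.load('b1.npz')['W']
print('all',rect(W,.45,.72,-.06,.06,.006,.03)); print('handle',rect(W,.45,.575,-.06,.06,.006,.03)); print('ferr',rect(W,.585,.64,-.06,.06,.016,.03))
for v,u in((97,257),(173,258),(246,260)): print(W[v-3:v+4,u].round(4).tolist())
E
```

```text
all (np.int64(3285), ((607.370361328125, 5.948246002197266), (90.2034683227539, 230.50376892089844), 86.58978271484375), np.float64(0.01764486962496306))
handle (np.int64(1004), ((534.109375, -13.161602020263672), (87.20662689208984, 18.513776779174805), 16.990110397338867), np.float64(0.017883476714691066))
ferr (np.int64(1095), ((613.904541015625, 9.98594856262207), (62.34403991699219, 39.889129638671875), 13.9479398727417), np.float64(0.018926747607410643))
[[0.4889, -0.026, -0.0018], [0.49, -0.0257, -0.0004], [0.4913, -0.0254, 0.017], [0.4924, -0.0251, 0.0179], [0.4935, -0.0248, 0.0175], [0.4946, -0.0245, 0.0191], [0.4957, -0.0242, 0.0187]]
[[0.5786, -0.0008, 0.0186], [0.5799, -0.0005, 0.0186], [0.5815, -0.0001, 0.0172], [0.5821, 0.0001, 0.02], [0.5837, 0.0005, 0.0185], [0.5849, 0.0008, 0.0189], [0.5856, 0.001, 0.0213]]
[[0.6789, 0.0288, 0.0167], [0.6801, 0.0291, 0.0173], [0.681, 0.0293, 0.0184], [0.6912, 0.0322, 0.001], [0.6934, 0.0328, -0.0003], [0.6951, 0.0333, -0.0005], [0.6967, 0.0337, -0.0005]]
```

Emit:
servo_tool(
  deltas=[
    [[1,0.025,0],-0.2,40],
    [[1,0,0],0,40],
    [[1,0,0],0,40],
    [[1,0,0],0,40],
    [[0.9,0,0],0,40],
    [[0.7,0,0],0,40],
    [[0.3,0,0],0,40],
    [[0,0,0],0,40],
    [[0,0,0],0,40],
  ],
)

```text
time: 11.85
tcp_pos: [0.5677, -0.0038, -0.0067]
eef_rot: [-0.22, 1.558, 0.219]
contact_force: [0.4, 0.6, 0.6]
opening: 0.0398
```

```bash
python3 go.py .5668 -.0037 -.029 106; python3 - <<'E'
from h import *
s=readout.state(); M=R.from_rotvec(s['eef_rot']).as_matrix()
i,W=cloud(); save('b2.png',i,(130,100,390,300),2.5); T=(W-s['tcp_pos'])@M
k=(T[...,2]<-.006)&(T[...,2]>-.016)&(abs(T[...,1])<.04)&(abs(T[...,1])>.015)&(T[...,0]<-.015)&(T[...,0]>-.09)
for sg in(-1,1):
    p=T[k&(np.sign(T[...,1])==sg)]; print(sg,len(p),np.percentile(p[:,0],[90,97,99,100]).round(4),np.median(p[:,1:],0).round(4))
E
```

```text
t 11.85 tcp [ 0.5677 -0.0038 -0.0067] yaw 106.03 tilt [-1.    -0.001  0.001] q [-0.15  0.43 -0.3   0.84  0.   -0.43] op 0.0398 F [0.4 0.6 0.6]
units xyz [ 0.558  0.01  -0.022] turn 0.01
-1 2820 [-0.0434 -0.0363 -0.0335 -0.0293] [-0.0265 -0.0129]
1 2854 [-0.0434 -0.0362 -0.033  -0.029 ] [ 0.0265 -0.0129]
```

View pics/b2.png

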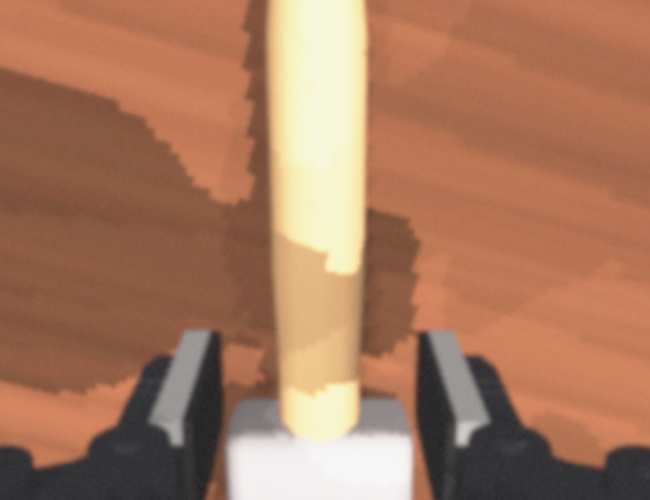

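The pads straddle the handle, with the brush centred and the ferrule at row 400 behind them. The tips measure 33 mm behind the TCP at this opening, so z ≈ 0.026. I go down 21 mm and 3 mm toward the handle end, then grip.

Emit:
servo_tool(
  deltas=[
    [[0,0,-0.08],0,40],
    [[0.2,0,0],0,40],
    [[0.2,0,0],0,40],
    [[0.13,0,0],0,40],
    [[0,0,0],0,40],
  ],
)

```text
time: 12.4
tcp_pos: [0.5638, -0.0048, -0.0285]
eef_rot: [-0.22, 1.56, 0.22]
contact_force: [-4.4, -0.1, 13.0]
opening: 0.0399
```

Emit:
servo_tool(
  deltas=[
    [[0,0,0],0,0],
    [[0,0,0],0,0],
    [[0,0,0],0,0],
    [[0,0,0],0,0],
    [[0,0,0],0,0],
    [[0,0,0],0,0],
    [[0,0,0],0,0],
    [[0,0,0],0,0],
  ],
  squeeze=50,
)

```text
time: 13.2
tcp_pos: [0.5662, -0.0052, -0.0267]
eef_rot: [-0.221, 1.555, 0.218]
contact_force: [-1.1, -0.4, 23.5]
opening: 0.0173
```

Emit:
servo_tool(
  deltas=[
    [[-0.2,0,0],0,0],
    [[-0.4,0,0],0,0],
    [[-0.6,0,0],0,0],
    [[-0.8,0,0],0,0],
    [[-0.8,0,0],0,0],
    [[-0.8,0,0],0,0],
    [[-0.8,0,0],0,0],
    [[0,0,0],0,0],
    [[0,0,0],0,0],
  ],
)

```text
time: 14.1
tcp_pos: [0.5641, -0.0048, 0.1471]
eef_rot: [-0.22, 1.559, 0.22]
contact_force: [-0.0, 0.3, -0.5]
opening: 0.0171
```

```bash
python3 go.py .515 -.375 .15 85; python3 - <<'E'
from h import *
s=readout.state(); M=R.from_rotvec(s['eef_rot']).as_matrix()
i,W=cloud(); save('b3.png',i); T=(W-s['tcp_pos'])@M
k=(T[...,2]<-.018)&(T[...,2]>-.11)&(abs(T[...,1])<.03)&(T[...,0]>-.07)&(T[...,0]<-.015)
p=T[k]; print(k.sum(),'z range',np.percentile(p[:,2],[0.5,50]))
for a in np.arange(-.085,-.02,.015):
    q=p[(p[:,2]>a)&(p[:,2]<a+.01)]
    if len(q): print(a.round(3),len(q),'top x',np.percentile(q[:,0],5).round(4),'y',np.percentile(q[:,1],[3,97]).round(4))
i,W=cloud('top'); np.save('W3.npy',W)
E
```

```text
t 14.1 tcp [ 0.5641 -0.0048  0.1471] yaw 106.04 tilt [-1. -0.  0.] q [-0.16  0.3  -0.06  1.2   0.   -0.44] op 0.0171 F [-0.   0.3 -0.5]
units xyz [-0.074 -8.556 -3.736] turn 4.21
6010 z range [-0.07720944 -0.05029884]
-0.085 229 top x -0.0454 y [-0.008   0.0073]
-0.07 1156 top x -0.0469 y [-0.0095  0.0086]
-0.055 1040 top x -0.0468 y [-0.0094  0.0089]
-0.04 926 top x -0.0467 y [-0.0093  0.0087]
-0.025 595 top x -0.0465 y [-0.0091  0.009 ]
```

View pics/b3.png

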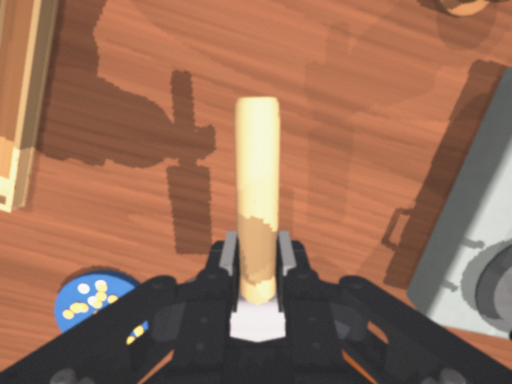

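The brush is level in the grip, its underside 27 mm behind the TCP and its middle 23 mm ahead along tool z. I carry it over the tray.

Emit:
servo_tool(
  deltas=[
    [[0,-0.4,-0.2],0,0],
    [[0,-0.8,-0.35],0,0],
    [[0,-0.85,-0.38],0,0],
    [[0,-0.85,-0.38],0,0],
    [[0,-0.85,-0.38],0,0],
    [[0,-0.85,-0.38],0,0],
    [[0,-0.85,-0.38],0,0],
    [[0,-0.85,-0.38],0,0],
    [[0,-0.85,-0.38],0,0],
    [[0,-0.8,-0.35],0,0],
    [[0,-0.5,-0.21],0,0],
    [[0,0,0],0,0],
  ],
)

```text
time: 15.4
tcp_pos: [0.5116, -0.3735, 0.1453]
eef_rot: [-0.216, 1.561, 0.219]
contact_force: [0.5, 0.7, -1.2]
opening: 0.0175
```

Emit:
servo_tool(
  deltas=[
    [[0,0,0],0.6,0],
    [[0,0,0],0.8,0],
    [[0,0,0],0.8,0],
    [[0,0,0],0.8,0],
    [[0,0,0],0.8,0],
    [[0,0,0],0.4,0],
    [[0,0,0],0,0],
    [[0,0,0],0,0],
  ],
)

```text
time: 16.2
tcp_pos: [0.5126, -0.3703, 0.1467]
eef_rot: [0.067, 1.57, -0.066]
contact_force: [-0.9, 0.5, -0.3]
opening: 0.0176
```

```bash
python3 go.py .513 -.3726 -.021 85.2; python3 - <<'E'
from h import *
i,W=cloud(); save('t1.png',i); np.savez('t1',W=W,i=i)
E
```

```text
t 16.2 tcp [ 0.5126 -0.3703  0.1467] yaw 85.16 tilt [-1.     0.001 -0.001] q [-0.76  0.42  0.12  1.27  0.   -0.67] op 0.0176 F [-0.9  0.5 -0.3]
units xyz [ 4.194 -0.06   0.018] turn -0.01
```

View pics/t1.png

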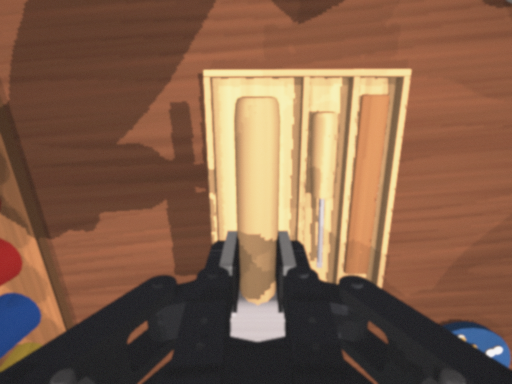

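The tray is square to the tool, with the near wall at row 73, the outer wall at column 209 and the first divider at column 304. I measure the bay from depth.

```bash
python3 - <<'E'
from h import *
s=readout.state(); W=np.load('t1.npz')['W']; M=R.from_rotvec(s['eef_rot']).as_matrix(); T=(W-s['tcp_pos'])@M
Z=W[...,2]
for v in(110,150,190,210):
    k=np.where((Z[v]>.017)&(Z[v]<.027))[0]; k=k[(k>190)&(k<420)]
    print(v,[(g[0],g[-1],T[v,g[0],1].round(4),T[v,g[-1],1].round(4),T[v,g[0],2].round(4)) for g in np.split(k,np.where(np.diff(k)>2)[0]+1) if len(g)>1])
for u in(225,290,340,380):
    k=np.where((Z[:120,u]>.017)&(Z[:120,u]<.027))[0]; print(u,k[[0,-1]],T[k[[0,-1]],u].round(4).tolist())
print('floor',np.nanmedian(Z[130:200,222:230]))
E
```

```text
110 [(np.int64(205), np.int64(211), np.float64(-0.0503), np.float64(-0.0443), np.float64(-0.0649)), (np.int64(302), np.int64(308), np.float64(0.0418), np.float64(0.0471), np.float64(-0.0648)), (np.int64(350), np.int64(357), np.float64(0.0878), np.float64(0.0937), np.float64(-0.0648)), (np.int64(398), np.int64(405), np.float64(0.1338), np.float64(0.1386), np.float64(-0.0647))]
150 [(np.int64(208), np.int64(213), np.float64(-0.0492), np.float64(-0.0442), np.float64(-0.0268)), (np.int64(301), np.int64(306), np.float64(0.0421), np.float64(0.0469), np.float64(-0.027)), (np.int64(311), np.int64(317), np.float64(0.0524), np.float64(0.0568), np.float64(-0.0265)), (np.int64(332), np.int64(336), np.float64(0.0712), np.float64(0.0764), np.float64(-0.0278)), (np.int64(347), np.int64(353), np.float64(0.0879), np.float64(0.0935), np.float64(-0.0266)), (np.int64(393), np.int64(400), np.float64(0.1343), np.float64(0.1392), np.float64(-0.0262))]
190 [(np.int64(210), np.int64(215), np.float64(-0.0491), np.float64(-0.0441), np.float64(0.0143)), (np.int64(299), np.int64(304), np.float64(0.0419), np.floa
[... 459 characters left out ...]
.float64(-0.044), np.float64(0.0357)), (np.int64(298), np.int64(303), np.float64(0.0421), np.float64(0.0469), np.float64(0.0371)), (np.int64(319), np.int64(323), np.float64(0.0642), np.float64(0.0681), np.float64(0.0371)), (np.int64(342), np.int64(347), np.float64(0.0879), np.float64(0.0929), np.float64(0.0363)), (np.int64(385), np.int64(391), np.float64(0.1337), np.float64(0.1386), np.float64(0.0371))]
225 [70 76] [[0.1257, -0.0301, -0.1002], [0.1262, -0.0304, -0.0951]]
290 [69 76] [[0.1261, 0.0291, -0.101], [0.1283, 0.0295, -0.0952]]
340 [69 76] [[0.1268, 0.0748, -0.1011], [0.1294, 0.076, -0.0952]]
380 [69 75] [[0.1255, 0.1108, -0.101], [0.1246, 0.1111, -0.0958]]
floor 0.003645787523336677
```

The bay centre sits at tool (y −0.001, z +0.0241) and the brush middle at z +0.0228, so I only need to lower 169 mm.

Emit:
servo_tool(
  deltas=[
    [[0.5,-0.025,0.02],0,0],
    [[0.8,0,0],0,0],
    [[0.8,0,0],0,0],
    [[0.8,0,0],0,0],
    [[0.6,0,0],0,0],
    [[0.3,0,0],0,0],
    [[0.2,0,0],0,0],
    [[0.1,0,0],0,0],
    [[0.05,0,0],0,0],
    [[0,0,0],0,0],
  ],
)

```text
time: 17.25
tcp_pos: [0.5135, -0.3727, -0.0182]
eef_rot: [0.067, 1.569, -0.068]
contact_force: [-0.2, -0.5, -0.7]
opening: 0.0174
```

```bash
python3 go.py .513 -.3726 -.0228 85.2
```

```text
t 17.25 tcp [ 0.5135 -0.3727 -0.0182] yaw 85.05 tilt [-1.    -0.001  0.001] q [-0.76  0.54 -0.14  0.9   0.   -0.67] op 0.0174 F [-0.2 -0.5 -0.7]
units xyz [ 0.114  0.    -0.013] turn -0.03
```

Emit:
servo_tool(
  deltas=[
    [[0.05,0,0],0,0],
    [[0.05,0,0],0,0],
    [[0.03,0,0],0,0],
    [[0,0,0],0,0],
    [[0,0,0],0,0],
  ],
)

```text
time: 17.75
tcp_pos: [0.5134, -0.3727, -0.0226]
eef_rot: [0.067, 1.568, -0.069]
contact_force: [-2.7, 2.2, 11.7]
opening: 0.0172
```

Emit:
servo_tool(
  deltas=[
    [[0,0,0],0,22],
    [[0,0,0],0,26],
    [[0,0,0],0,30],
    [[0,0,0],0,36],
    [[0,0,0],0,40],
    [[0,0,0],0,40],
    [[0,0,0],0,40],
  ],
)

```text
time: 18.45
tcp_pos: [0.513, -0.3721, -0.0244]
eef_rot: [0.068, 1.57, -0.067]
contact_force: [-0.1, -0.2, 0.4]
opening: 0.0401
```

Emit:
servo_tool(
  deltas=[
    [[-0.2,0,0],0,40],
    [[-0.4,0,0],0,40],
    [[-0.8,0,0],0,40],
    [[-1,0,0],0,40],
    [[-1,0,0],0,40],
    [[-1,0,0],0,40],
    [[0,0,0],0,40],
    [[0,0,0],0,40],
  ],
)

```text
time: 19.25
tcp_pos: [0.5134, -0.3726, 0.1531]
eef_rot: [0.067, 1.568, -0.069]
contact_force: [1.2, 0.2, -0.1]
opening: 0.0399
```

```bash
python3 go.py .513 -.3726 .2 85.2; python3 - <<'E'
from h import *
s=readout.state(); M=R.from_rotvec(s['eef_rot']).as_matrix()
i,W=cloud(); j,Wt=cloud('top'); np.savez('fin',W=W,Wt=Wt)
a=i[40:384,130:430]; b=cv2.resize(j[120:250,130:400],None,fx=1.6,fy=1.6,interpolation=cv2.INTER_CUBIC)
can=np.zeros((344,740,3),np.uint8); can[:,:300]=a; can[:b.shape[0],305:305+b.shape[1]]=b; cv2.imwrite('pics/fin.png',can[:,:,::-1])
T=(W-s['tcp_pos'])@M
for v in(100,120,140,160,180,200,220):
    k=np.where((W[v,:,2]>.016)&(W[v,:,2]<.03))[0]; k=k[(k>225)&(k<290)]
    if len(k): print(v,k[0],k[-1],T[v,k[[0,-1]],1].round(4),'world mid',W[v,(k[0]+k[-1])//2].round(4))
E
```

```text
t 19.25 tcp [ 0.5134 -0.3726  0.1531] yaw 85.04 tilt [-1.    -0.001  0.002] q [-0.76  0.42  0.13  1.28  0.   -0.67] op 0.0399 F [ 1.2  0.2 -0.1]
units xyz [-1.172 -0.003 -0.009] turn -0.03
100 248 266 [-0.01    0.0075] world mid [ 0.44   -0.3676  0.0228]
120 248 266 [-0.0101  0.0076] world mid [ 0.4584 -0.3692  0.0234]
140 248 266 [-0.0103  0.0078] world mid [ 0.4776 -0.3709  0.0236]
160 249 266 [-0.0094  0.0079] world mid [ 0.4975 -0.3726  0.0237]
180 250 265 [-0.0086  0.0071] world mid [ 0.5185 -0.3744  0.0228]
200 238 277 [-0.0214  0.0198] world mid [ 0.5398 -0.3763  0.0239]
220 239 277 [-0.0206  0.0203] world mid [ 0.5624 -0.3772  0.0239]
```

View pics/fin.png

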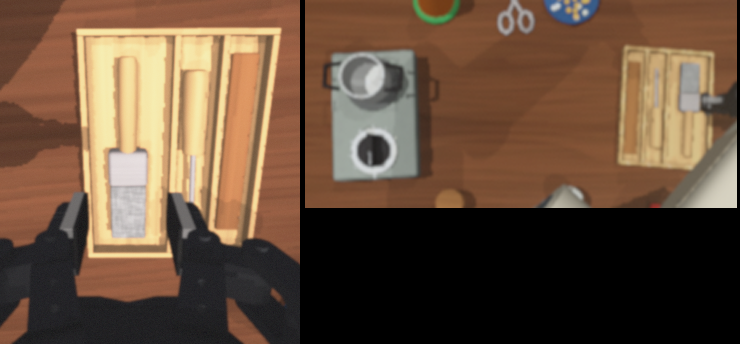

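The brush lies centred and flat, with its top at z ≈ 0.0235 along the whole length. The awl, ruler and pot look unmoved, and in the top view the dial's line points straight down to the mark. I'm handing in.

```bash
python3 -c "
from h import *
print(workorder.close_job(), readout.state()['time'])"
```

```text
the job is handed in; nothing more can be done
the job is handed in; nothing more can be done
```

I turned the dial anticlockwise to its off stop, laid the brush flat in the wide compartment, and handed the job in at about 19 s. No verdict was reported.

**What happened**
- **First dial grip missed:** the fingers closed on air above the bar, and nothing was touched. The wrist depth showed the real fingertips about 27–33 mm behind the stated TCP. I allowed for that and gripped again lower.
- **Dial:** the second grip turned it about 73° until the wrist torque reached −1.6 N m at the stop.
- **Brush:** I gripped it by the handle, carried it level and lowered it until it touched the tray floor (about 12 N). I then opened the fingers and lifted clear.

**Last checks**
- **Dial angle:** the white line points at the long mark in the wrist and top pictures. The bar fit meant to confirm the angle was spoiled by missing depth pixels, so this rests on the pictures and the torque.
- **Brush position:** its top is at an even height of about 23.5 mm, which is the floor plus 20 mm. It is lengthwise within about 1°, and its middle is within a few mm of the compartment's centre.
- **Robot:** the contact force was near zero and the gripper was well above the tray.
- **Other things:** the pot, awl and ruler looked unmoved. I didn't measure the rest, but the arm met no force near them; the arm hid the jar in the last top picture.

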